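# Load the leak-test nest and set the supply valve

## Task

Load the leak-test rig: slide the aluminium pump housing along its nest, without lifting it out, up against the end stop, and keep it pressed firmly against the stop for about a second while the sprung latch pops up behind it. Then set the supply valve by its black handle: turn the wheel clockwise until it is fully closed against its stop, and from there back it off exactly two full turns. Finish while still gripping the black handle there, leaving the housing latched and the jar, collar and screwdriver where they are.

Things in the scene. Friction and masses are not known exactly. Their poses are not given: they have to be found in the camera images.
- housing_mid (a point): Centre of the loose pump housing: an aluminium block 60 mm long (x) by 50 mm wide (y) by 55 mm high, about 0.5 kg, with a 32 mm round spigot 12 mm tall on top. It stands on the nest's plate between two guide rails, 1.5 mm clear on each side; its x axis points along the nest to the stop. 43 mm of its sides stand above the rails and can be gripped across y.
- housing: The same pump housing; origin at the centre of its underside.
- nest: Fixed steel nest bolted to the bench. Origin at bench height, x axis along the channel towards the end stop, z up. Plate 10 mm thick (x -135 to +115 mm, 120 mm wide); steel guide rails along x from -135 to +90 mm, inner faces at y = +-26.5 mm, outer faces at +-36.5 mm, top at 22 mm height. Plate, rails and latch are oiled and slippery (friction about 0.25).
- stop: Fixed steel end stop on the nest, a block 25 x 85 mm, top 50 mm above the bench; its face towards the channel lies at x = +80 mm in the nest's frame. Behind it a small copper pipe goes down to the bench.
- seat (a point): Where the centre of the housing lies when it is fully home against the stop (x = +50 mm, height 37.5 mm in the nest's frame); axes as the nest's.
- latch (a joint): Sprung latch in the channel floor, a steel wedge 14 mm wide at x = +3 to +18 mm in the nest's frame. 0 m = fully up, 6 mm above the plate; grows as it is pressed down (1 N at first, 2.5 N when flush). Its 25 degree ramp faces the coming housing, so the sliding housing presses it down and it springs up behind the housing, 2 mm behind its rear face, when that is home. Pushing the housing over it takes about 5 N.
- wheel_axis (a point): Point on the valve wheel's vertical axis at the height of the middle of the black handle (134 mm above the bench). The valve is a fixed brass body on a 110 mm plate, 90 mm high to the wheel.
- wheel (a joint): Valve wheel angle in rad: 0 = fully closed at its hard stop; grows counter-clockwise seen from above as the valve opens, 6.283 per turn, up to three turns. Stands where it is left; takes about 2 to 3 N at the handle. Dark three-spoke wheel, rim radius 55 mm, rim 12 mm thick, its top 106 mm above the bench; nothing stands higher than 112 mm but the handle.
- handle_mid (a point): Middle of the black upright handle on the wheel's rim, 55 mm from the axis: a round grip 20 mm in diameter and 45 mm tall, from 111 to 156 mm above the bench. It spins freely on its own pin, so a gripper can hold it and lead it round in a circle without turning itself.
- handle: The same black handle; origin at the centre of its underside, 111 mm above the bench; it spins about its own vertical axis.
- jar: Bystander: glass jar with a steel cap, 66 mm wide, 85 mm high; leave it alone.
- collar: Bystander: steel collar, 60 mm wide, 28 mm high; leave it alone.
- driver: Bystander: screwdriver lying on the bench; leave it alone.
Mind the look-alikes: they are no part of the job. There is more than one size of the part that bears wheel_axis; the job needs the larger.

How it is judged:
By the outcome, as a careful person would: the job done as asked, in the order asked, and still so for the second after the job is handed in, while the arm keeps its last pose, push and grip.
It also fails if it takes over 72 s, if anything falls off the work surface, if the arm or the gripper's body presses on something with over 40 N, if the wrist force passes 120 N, or if a joint passes its speed limit or range.

## Robot

A 6-joint arm with a two-finger parallel gripper is mounted at the origin on the work surface. World frame = base frame: x ahead of the robot, y to its left, z up, the work surface at z = 0. Lengths are in m, angles in rad, forces in N, time in s.
With the tool pointing down it reaches from about 0.25 to 0.725 m from the base axis. Payload 4 kg.
Tool frame: the origin (TCP) lies on the front face of the gripper's body, between the roots of the fingers; the fingertips stand 73 mm ahead of it and the grasp point (between the pads) lies bot.tcp_to_grasp ahead of it (bot.tcp_to_grasp is the distance from the TCP to the grasp point, in m); z points along the fingers, y is the line along which they close (so a half turn about z gives the same grasp; the last joint's range is limited). The gripper opens to 85 mm and grips with 20 to 120 N. Pads are 22 mm wide; open, the fingers measure 114 mm over their backs; the gripper's body (76 mm by 85 mm) begins 54 mm behind the grasp point. The pads swing forward as they close: fully open they stand 13 mm farther back than shut.
Start: joints at [-1.179, 0.241, 0.005, 1.335, 0, 1.571], TCP at [0.191, -0.462, 0.304] pointing down, gripper open.
Joint ranges: [-2.72, 2.72], [-1.05, 1.87], [-1.09, 1.28], [-1.99, 2.15], [-1.42, 1.44], [-3.14, 3.14]. Speed limits (rad/s): [2.79, 2.79, 3.14, 3.14, 3.14, 3.14].

## Interface

Orientations are given as a unit quaternion [x, y, z, w].
In Python, from workcell import bot gives the robot as it stands.
- The arm moves only by the shell command python3 -m jog 'ROWS' [OPENING]. ROWS is JSON, one flat list of numbers, 6 for each row, row after row: the shift along the world's x, y, z scaled (see below), then the turn, a rotation vector about the world's x, y, z scaled (see below). In form: [tx, ty, tz, wx, wy, wz, tx, ty, tz, wx, wy, wz, ...]. A call has 1 to 10 rows; each row is the pose to reach, as a shift and turn from the pose commanded when the call began; what a row does not reach only later rows make up. The controller multiplies each number of a shift by 800 mm and each number of a turn by 2 rad. A row lasts 1/12 s, in which the tool goes at most 41.7 mm and 7.16 degrees, less where a joint would pass 70% of its speed; a pose out of reach is approached as far as the arm can. A call with a number of a shift or a turn outside -1 to 1 is refused whole. A call with a gripper value outside its range is refused whole. OPENING is the opening, from -1 (shut) to 1 (fully open), set as the call begins (- or left out, the last holds). The fingers move at their own pace and stop on an object; the grip force is fixed at half the most. Time passes only in rows, so rows that repeat a pose let the fingers close. It gives the time, the measured TCP pose, the force, the opening and the grip force at its end, in the units of the state.
- bot.get_obs(): the state, without advancing time (a new reading comes with each control period).
- bot.camera(name): name is "side" or "top" or "wrist"; returns (picture, depth): 400x640x3 uint8, red, green, blue; 400x640 float32, m along the optical axis (not along the pixel's ray), 0 where there is no reading.
- bot.calibration(name): a dict with "intrinsics" (3x3 intrinsics, pixels), "pose" (4x4, takes a point from camera to world coordinates). Camera axes: x right, y up, looking along -z (the intrinsics and any distortion apply to the point x, -y, -z); pixel columns grow to the right and rows downward; lengths in m; the calibration is good to about 2 mm. A picture is of the moment at which its call begins: read the wrist's pose just before it. calibration takes no time and is no camera call; for the wrist camera it gives the pose at the moment of the call.
- bot.job_done(): hands the job in; it is judged then, once.
Trained networks look in the newest picture that a camera, given by its name, has taken for a name from the list of things; names that differ only in an ending like _2 or _b are one class to them, and where a whole thing is asked for, a point or a joint stands for the part that bears it (a point fixed in the world has none). Each returns a list of dicts, best first, with "confidence" (0 to 1); they miss things now and then, are a little off and sometimes report something else, mostly with a low value. They report only what shows in the picture. A call takes as long as a camera call. They do not tell look-alikes from the thing itself.
- bot.find_in(label, camera): "at" ([x, y, z] in m, in the coordinates of the camera as it stood for that picture, good to about 4 mm: the middle of the surface that is visible of it).
- bot.tip_of(label, camera): "at" ([x, y, z] in m, in the coordinates of the camera as it stood for that picture, good to about 4 mm: a listed point, or the origin of a listed thing).
The state is a dict: "clock": time; "joint_pos": joint angles; "joint_vel": joint speeds; "tau": joint torques, N m; "eef_pos": TCP position; "tool_rot": TCP orientation; "ft_force": force on the tool from outside, world axes, zero at the start; "ft_torque": the same for the moment, N m; "grip_width": finger opening in m; "grasp_force": force on a finger pad.
Only numpy, scipy, OpenCV 4.12 (cv2) and the standard library are available. Lean on these libraries where they do the work, as an engineer would, in place of code of your own. Each camera call takes 0.05 s, during which the arm holds its last target. There are 200 camera calls.

## Working session

There is one attempt and no reset: what is moved stays moved. The work goes in short steps, Python scripts to look and compute and a shell command to move; the robot and the scene stay as the last step left them, time stands still between calls to the robot, and variables do not carry over. Pictures are saved under pics/ and viewed, at most 10 in all, crops included, and the job is handed in when it is done.

```bash
mkdir -p pics; ls
cat > h.py <<'E'
import numpy as np,cv2
from workcell import bot
def snap(c,fn=None):
    T=np.array(bot.calibration(c)["pose"]);K=np.array(bot.calibration(c)["intrinsics"])
    im,d=bot.camera(c)
    if fn: cv2.imwrite("pics/"+fn,im[:,:,::-1])
    return im,d,T,K
def world(T,p): return (T@np.r_[p,1])[:3]
def pix(T,K,w):
    p=np.linalg.inv(T)@np.r_[w,1]; q=K@np.array([p[0],-p[1],-p[2]]); return q[:2]/q[2]
def px2w(T,K,u,v,d):
    r=np.linalg.inv(K)@np.array([u,v,1.])*d; return world(T,[r[0],-r[1],-r[2]])
def look(labels,c,T,K,f="tip_of"):
    for l in labels:
        for r in getattr(bot,f)(l,c)[:3]:
            w=world(T,r["at"]); print(c,f,l,round(r["confidence"],2),w.round(4),pix(T,K,w).round())
E
python3 - <<'E'
from h import *
for c in("top","side"):
    im,d,T,K=snap(c,c+"0.png")
    look(["housing_mid","nest","seat","wheel_axis","handle_mid","stop"],c,T,K)
o=bot.get_obs();print(o["clock"],o["eef_pos"],o["tool_rot"],bot.tcp_to_grasp)
E
```

```text
pics
top tip_of housing_mid 0.83 [0.506  0.1864 0.0384] [266. 252.]
top tip_of nest 0.92 [0.5543 0.193  0.0007] [265. 238.]
top tip_of seat 0.81 [0.6002 0.2035 0.0391] [260. 224.]
top tip_of wheel_axis 0.75 [ 0.5957 -0.0065  0.1023] [323. 222.]
top tip_of wheel_axis 0.7 [ 0.5171 -0.1717  0.1318] [377. 245.]
top tip_of handle_mid 0.53 [ 0.5674 -0.1488  0.1265] [368. 230.]
top tip_of handle_mid 0.45 [0.5763 0.0288 0.1003] [312. 229.]
side tip_of housing_mid 0.78 [0.504  0.1871 0.0378] [306. 273.]
side tip_of nest 0.84 [0.5513 0.1956 0.0023] [289. 275.]
side tip_of seat 0.65 [0.6014 0.2095 0.0421] [268. 259.]
side tip_of wheel_axis 0.71 [ 0.5925 -0.0123  0.1023] [323. 189.]
side tip_of wheel_axis 0.63 [ 0.5166 -0.1739  0.1302] [380. 157.]
side tip_of handle_mid 0.65 [0.572  0.023  0.1026] [322. 200.]
side tip_of handle_mid 0.48 [ 0.5662 -0.1535  0.133 ] [360. 154.]
0.7 [ 0.19090786 -0.46212274  0.30392567] [9.80877151e-01 1.94627885e-01 4.84207364e-06 1.05442958e-05] 0.0539
```

View pics/top0.png

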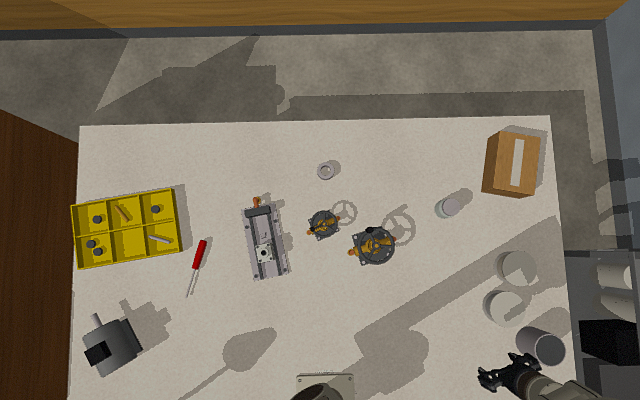

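View pics/side0.png

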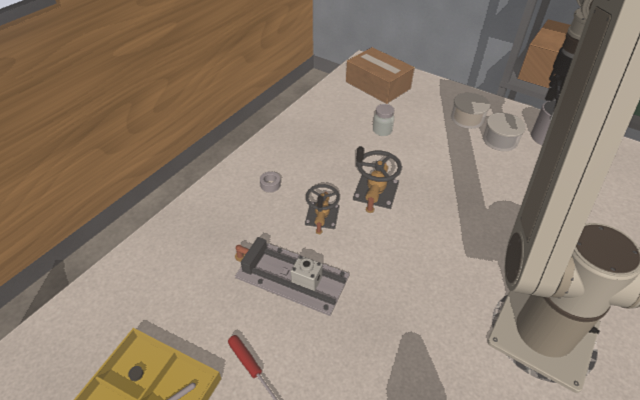

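Top picture: the nest with the housing is at (264,252). There are two valves, the smaller at (323,222), about 102 mm, and the larger at (375,245), about 132 mm, with its handle at (370,230). The jar is at (448,207), the collar at (326,171) and the screwdriver at (198,262). The side picture agrees, with the larger valve at (378,170) and the smaller at (322,197). I choose the larger. The wrist must come round by +2.95 rad to stay inside the last joint's range.

```bash
python3 -m jog '[0.2,0.4,0,0,0,0.625,0.2,0.4,0,0,0,0.625,0.2,0.4,0,0,0,0.625,0.2,0.4,0,0,0,0.625,0.2,0.4,0,0,0,0.625,0.2,0.4,0,0,0,0.625,0.2,0.4,0,0,0,0.625,0.2,0.4,0,0,0,0.625,0.2,0.4,0,0,0,0.625,0.2,0.4,0,0,0,0.625]' 1
python3 -m jog '[0.18,0.41,-0.05,0,0,0.625,0.18,0.41,-0.05,0,0,0.625,0.18,0.41,-0.05,0,0,0.625,0.18,0.41,-0.05,0,0,0.625,0.18,0.41,-0.05,0,0,0.625,0.18,0.41,-0.05,0,0,0.625,0.18,0.41,-0.05,0,0,0.625,0.18,0.41,-0.05,0,0,0.625,0.18,0.41,-0.05,0,0,0.625,0.18,0.41,-0.05,0,0,0.625]'
python3 -m jog '[0,0,0,0,0,0.225,0,0,0,0,0,0.225,0,0,0,0,0,0.225,0,0,0,0,0,0.225,0,0,0,0,0,0.225]'
python3 - <<'E'
from h import *
im,d,T,K=snap("wrist","w1.png")
look(["housing_mid","nest","seat","housing","latch"],"wrist",T,K)
o=bot.get_obs();print(o["clock"],o["eef_pos"],o["tool_rot"],o["joint_pos"])
E
```

```text
clock: 1.53
eef_pos: [0.3524, -0.1386, 0.3042]
tool_rot: [0.677, 0.736, 0.001, 0.0]
ft_force: [-0.1, -1.0, 0.2]
grip_width: 0.085
grasp_force: 0.0
clock: 2.37
eef_pos: [0.4964, 0.1907, 0.2626]
tool_rot: [0.119, 0.993, 0.001, 0.0]
ft_force: [-0.1, 0.4, 0.3]
grip_width: 0.0852
grasp_force: 0.0
clock: 2.78
eef_pos: [0.4949, 0.186, 0.2638]
tool_rot: [-0.101, 0.995, -0.0, -0.0]
ft_force: [1.3, 0.7, 0.5]
grip_width: 0.0854
grasp_force: 0.0
wrist tip_of housing_mid 0.9 [0.5036 0.1878 0.0367] [319. 194.]
wrist tip_of nest 0.78 [ 0.555   0.1927 -0.0014] [314. 227.]
wrist tip_of seat 0.97 [0.6026 0.2058 0.0381] [317. 282.]
wrist tip_of seat 0.48 [0.4578 0.4279 0.0019] [534. 188.]
wrist tip_of housing 0.77 [0.5023 0.1818 0.01  ] [313. 185.]Traceback (most recent call last):
  File "<stdin>", line 3, in <module>
  File "h.py", line 15, in look
    for r in getattr(bot,f)(l,c)[:3]:
             ~~~~~~~~~~~~~~^^^^^
ValueError: it knows: collar, driver, handle, handle_mid, housing, housing_mid, jar, nest, seat, stop, wheel_axis
```

View pics/w1.png

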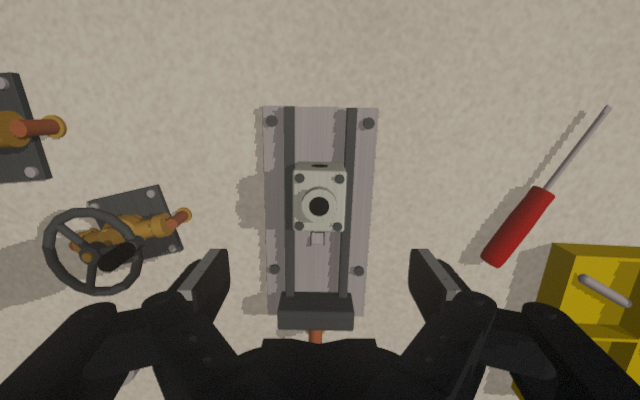

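Run:
```python
from h import *
im,d,T,K=snap("wrist")
H,W=d.shape
v,u=np.mgrid[0:H,0:W]
r=np.linalg.inv(K)@np.stack([u.ravel(),v.ravel(),np.ones(u.size)])*d.ravel()
P=(T[:3,:3]@(np.array([[1],[-1],[-1]])*r)).T+T[:3,3]
def box(n,lo,hi,c,rad):
    m=(P[:,2]>lo)&(P[:,2]<hi)&(d.ravel()>0)&(np.hypot(P[:,0]-c[0],P[:,1]-c[1])<rad)
    q=P[m]; (cx,cy),(a,b),an=cv2.minAreaRect((q[:,:2]*1000).astype(np.float32)); print(n,len(q),cx,cy,a,b,an,np.median(q[:,2]))
box("top",.058,.07,(.504,.188),.05)
box("spig",.072,.082,(.504,.188),.05)
box("plate+",.004,.1,(.555,.195),.17)
box("stop",.045,.055,(.63,.21),.06)
```

```text
top 2339 504.3049011230469 187.7610626220703 60.202781677246094 50.324214935302734 10.349739074707031 0.06550684730487405
spig 969 503.900390625 188.1192626953125 31.188844680786133 30.350122451782227 10.829227447509766 0.07771452548925672
plate+ 24681 567.4396362304688 142.30282592773438 279.4671325683594 231.15321350097656 10.107354164123535 0.011746945807957876
stop 1640 649.0278930664062 213.6785125732422 37.784549713134766 84.41169738769531 10.243268966674805 0.050477684513506454
```

The wrist view shows the housing at (319,200) between the rails, the latch at (317,238) and the stop at (316,310), with the small valve on the left clear of the path. The nest's yaw is 10.2°, and the housing centre is at (0.504, 0.188).

```bash
python3 -m jog '[0.011,0.0025,-0.05,0,0,-0.0125,0.011,0.0025,-0.1,0,0,-0.0125,0.011,0.0025,-0.14,0,0,-0.0125,0.011,0.0025,-0.17,0,0,-0.0125,0.011,0.0025,-0.19,0,0,-0.0125,0.011,0.0025,-0.2,0,0,-0.0125,0.011,0.0025,-0.2,0,0,-0.0125]'
python3 -m jog '[0,0,0,0,0,0,0,0,0,0,0,0,0,0,0,0,0,0,0,0,0,0,0,0,0,0,0,0,0,0,0,0,0,0,0,0,0,0,0,0,0,0,0,0,0,0,0,0]' -1
```

```text
clock: 3.67
eef_pos: [0.5025, 0.1874, 0.102]
tool_rot: [-0.087, 0.996, -0.001, -0.002]
ft_force: [-0.5, -0.1, 0.4]
grip_width: 0.0856
grasp_force: 0.0
clock: 4.33
eef_pos: [0.505, 0.1882, 0.1058]
tool_rot: [-0.087, 0.996, 0.0, 0.002]
ft_force: [0.9, 0.5, 7.0]
grip_width: 0.0493
grasp_force: 64.7
```

```bash
python3 -m jog '[0.011,0.002,0,0,0,0,0.022,0.004,0,0,0,0,0.033,0.006,0,0,0,0,0.044,0.008,0,0,0,0,0.055,0.01,0,0,0,0,0.066,0.012,0,0,0,0,0.077,0.014,0,0,0,0,0.088,0.016,0,0,0,0,0.099,0.018,0,0,0,0,0.109,0.0196,0,0,0,0]'
```

```text
clock: 5.17
eef_pos: [0.5908, 0.2039, 0.1059]
tool_rot: [-0.088, 0.996, 0.0, 0.0]
ft_force: [-5.1, -1.1, 8.7]
grip_width: 0.049
grasp_force: 65.2
```

```bash
python3 -m jog '[0.004,0.0007,0,0,0,0,0.007,0.0013,0,0,0,0,0.01,0.0018,0,0,0,0,0.013,0.0023,0,0,0,0,0.014,0.0025,0,0,0,0,0.015,0.0027,0,0,0,0,0.015,0.0027,0,0,0,0]'
```

```text
clock: 5.75
eef_pos: [0.6026, 0.206, 0.1058]
tool_rot: [-0.088, 0.996, 0.0, 0.0]
ft_force: [-4.6, -0.7, 8.1]
grip_width: 0.0492
grasp_force: 65.1
```

```bash
python3 -m jog '[0.002,0.0003,0,0,0,0,0.004,0.0007,0,0,0,0,0.006,0.001,0,0,0,0,0.006,0.001,0,0,0,0]'
```

```text
clock: 6.08
eef_pos: [0.6033, 0.206, 0.1059]
tool_rot: [-0.088, 0.996, -0.0, -0.005]
ft_force: [-17.4, -2.9, 18.0]
grip_width: 0.0494
grasp_force: 66.5
```

```bash
python3 -m jog '[0.003,0.0005,0,0,0,0,0.003,0.0005,0,0,0,0,0.003,0.0005,0,0,0,0,0.003,0.0005,0,0,0,0,0.003,0.0005,0,0,0,0,0.003,0.0005,0,0,0,0,0.003,0.0005,0,0,0,0,0.003,0.0005,0,0,0,0,0.003,0.0005,0,0,0,0,0.003,0.0005,0,0,0,0]'
python3 -m jog '[0,0,0,0,0,0,0,0,0,0,0,0,0,0,0,0,0,0,0,0,0,0,0,0,0,0,0,0,0,0,0,0,0,0,0,0]'
python3 - <<'E'
from h import *
im,d,T,K=snap("side","s2.png")
look(["housing_mid","seat"],"side",T,K)
cv2.imwrite("pics/s2c.png",cv2.resize(im[200:330,210:380,::-1],None,fx=4,fy=4))
im,d,T,K=snap("top","t2.png")
cv2.imwrite("pics/t2c.png",cv2.resize(im[180:290,230:310,::-1],None,fx=5,fy=5))
E
```

```text
clock: 6.92
eef_pos: [0.6035, 0.206, 0.106]
tool_rot: [-0.088, 0.996, -0.0, -0.007]
ft_force: [-22.2, -4.9, 22.5]
grip_width: 0.0487
grasp_force: 66.9
clock: 7.42
eef_pos: [0.6036, 0.206, 0.106]
tool_rot: [-0.088, 0.996, -0.0, -0.007]
ft_force: [-22.8, -4.7, 22.8]
grip_width: 0.0489
grasp_force: 66.9
side tip_of housing_mid 0.97 [0.6015 0.2026 0.0389] [270. 258.]
```

View pics/s2c.png

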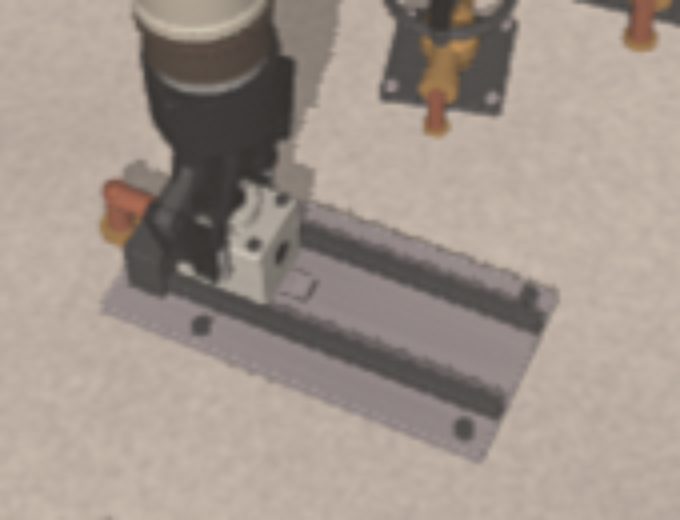

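Housing is against the stop; the latch outline is visible behind it at crop (297,287). I'll press a bit harder for another second, unload, release, rise and check.

```bash
python3 -m jog '[0.003,0.0005,0,0,0,0,0.003,0.0005,0,0,0,0,0.003,0.0005,0,0,0,0,0.003,0.0005,0,0,0,0,0.003,0.0005,0,0,0,0,0.003,0.0005,0,0,0,0,0.003,0.0005,0,0,0,0,0.003,0.0005,0,0,0,0,0.003,0.0005,0,0,0,0,0.003,0.0005,0,0,0,0]'
python3 -m jog '[-0.003,-0.0005,0,0,0,0,-0.006,-0.001,0,0,0,0,-0.009,-0.0015,0,0,0,0,-0.009,-0.0015,0,0,0,0]'
python3 -m jog '[0,0,0,0,0,0,0,0,0,0,0,0,0,0,0,0,0,0,0,0,0,0,0,0,0,0,0,0,0,0,0,0,0,0,0,0]' 1
python3 -m jog '[0,0,0.03,0,0,0,0,0,0.07,0,0,0,0,0,0.12,0,0,0,0,0,0.17,0,0,0,0,0,0.2,0,0,0,-0.05,0,0.2,0,0,0,-0.1,0,0.2,0,0,0,-0.1,0,0.2,0,0,0]'
python3 - <<'E'
from h import *
im,d,T,K=snap("wrist","w3.png")
look(["housing_mid","seat","nest"],"wrist",T,K)
H,W=d.shape
v,u=np.mgrid[0:H,0:W]
r=np.linalg.inv(K)@np.stack([u.ravel(),v.ravel(),np.ones(u.size)])*d.ravel()
P=(T[:3,:3]@(np.array([[1],[-1],[-1]])*r)).T+T[:3,3]
e=np.array([.984,.177]);n=np.array([-.177,.984])
q=(P[:,:2]-[.5535,.197]);a=q@e*1000;b=q@n*1000
for i in range(-10,26,2):
    m=(abs(a-i)<1)&(abs(b)<5)&(d.ravel()>0)
    if m.any(): print(i,m.sum(),(np.median(P[m,2])*1000).round(1),end='; ')
x,y=pix(T,K,[.575,.2,.02]).astype(int);print(x,y)
cv2.imwrite("pics/w3c.png",cv2.resize(im[max(0,y-75):y+75,max(0,x-100):x+100,::-1],None,fx=4,fy=4))
E
```

```text
clock: 8.45
eef_pos: [0.6039, 0.2061, 0.1059]
tool_rot: [-0.088, 0.996, -0.001, -0.009]
ft_force: [-27.6, -4.9, 27.2]
grip_width: 0.0492
grasp_force: 67.4
clock: 8.78
eef_pos: [0.6029, 0.206, 0.1058]
tool_rot: [-0.088, 0.996, 0.0, -0.002]
ft_force: [-8.1, -1.6, 11.9]
grip_width: 0.0493
grasp_force: 65.6
clock: 9.28
eef_pos: [0.6054, 0.2061, 0.1036]
tool_rot: [-0.087, 0.996, -0.0, -0.0]
ft_force: [-0.3, -0.5, 0.1]
grip_width: 0.0852
grasp_force: 0.0
clock: 9.95
eef_pos: [0.516, 0.2043, 0.261]
tool_rot: [-0.088, 0.996, -0.002, -0.007]
ft_force: [-0.2, -0.5, -2.1]
grip_width: 0.0854
grasp_force: 0.0
wrist tip_of housing_mid 0.71 [0.6028 0.2034 0.0382] [304. 267.]
wrist tip_of nest 0.83 [ 0.5571  0.1905 -0.0019] [301. 213.]
wrist tip_of nest 0.44 [0.6023 0.2072 0.0409] [307. 268.]
-10 14 10.4; -8 18 10.8; -6 17 10.3; -4 13 11.1; -2 15 10.5; 0 18 10.6; 2 16 11.0; 4 19 11.7; 6 17 12.7; 8 19 13.6; 10 16 14.7; 12 14 15.0; 14 21 16.3; 16 13 16.8; 18 72 39.2; 20 145 48.3; 22 21 65.5; 24 18 65.6; 305 235
```

The latch is up: the ramp rises to about 17 mm just behind the housing, 6 to 7 mm above the plate. Next is the larger valve.

```bash
python3 -m jog '[0,-0.02,0.04,0,0,0,0.07,-0.44,0.04,0,0,0,0.07,-0.44,0.04,0,0,0,0.07,-0.44,0.04,0,0,0,0.07,-0.44,0.04,0,0,0,0.07,-0.44,0.04,0,0,0,0.07,-0.44,0.04,0,0,0,0.07,-0.44,0.04,0,0,0,0.07,-0.44,0.04,0,0,0,0.07,-0.44,0.04,0,0,0]'
python3 -m jog '[0,0,0,0,0,0,0,0,0,0,0,0,0,0,0,0,0,0]'
python3 - <<'E'
from h import *
im,d,T,K=snap("wrist","w4.png")
look(["handle_mid","wheel_axis","handle"],"wrist",T,K)
H,W=d.shape
v,u=np.mgrid[0:H,0:W]
r=np.linalg.inv(K)@np.stack([u.ravel(),v.ravel(),np.ones(u.size)])*d.ravel()
P=(T[:3,:3]@(np.array([[1],[-1],[-1]])*r)).T+T[:3,3]
near=np.hypot(P[:,0]-.517,P[:,1]+.172)<.09
for n,lo,hi in(("htop",.152,.165),("rim",.1,.11)):
    m=(P[:,2]>lo)&(P[:,2]<hi)&near
    q=P[m]
    if n=="rim":
        rr=np.hypot(q[:,0]-.517,q[:,1]+.172); q=q[rr>.04]
    if len(q)>5: print(n,len(q),q.mean(0),cv2.minEnclosingCircle((q[:,:2]*1000).astype(np.float32)),cv2.fitEllipse((q[:,:2]*1000).astype(np.float32)))
o=bot.get_obs();print(o["clock"],o["eef_pos"],o["joint_pos"])
E
```

```text
clock: 10.98
eef_pos: [0.5832, -0.1532, 0.2956]
tool_rot: [-0.084, 0.996, -0.002, 0.001]
ft_force: [-0.4, 0.9, 0.4]
grip_width: 0.0853
grasp_force: 0.0
clock: 11.23
eef_pos: [0.5818, -0.145, 0.2958]
tool_rot: [-0.088, 0.996, 0.0, 0.0]
ft_force: [-0.4, -0.0, 0.2]
grip_width: 0.0853
grasp_force: 0.0
wrist tip_of handle_mid 0.76 [ 0.5646 -0.1491  0.1337] [317. 182.]
wrist tip_of handle_mid 0.65 [0.5741 0.0287 0.1039] [506. 218.]
wrist tip_of wheel_axis 0.78 [ 0.5125 -0.1795  0.1343] [289. 107.]
wrist tip_of wheel_axis 0.68 [ 0.5939 -0.0118  0.1024] [456. 230.]
wrist tip_of handle 0.82 [ 0.5677 -0.1509  0.1105] [315. 179.]
wrist tip_of handle 0.72 [0.5789 0.0246 0.0823] [487. 214.]
htop 499 [ 0.56570082 -0.15125356  0.15547305] ((566.508544921875, -151.13465881347656), 9.586548805236816) ((566.0693359375, -151.22103881835938), (14.956830978393555, 15.303903579711914), 17.156696319580078)
rim 6183 [ 0.51011786 -0.17678272  0.10515834] ((516.9259033203125, -174.6616668701172), 60.810855865478516) ((516.7439575195312, -174.40383911132812), (107.36876678466797, 107.70436096191406), 60.68912124633789)
11.4333 [ 0.58153    -0.14425536  0.29620992] [-2.43215024e-01  4.43829353e-01  2.75474851e-01  1.40206654e+00
  1.59370648e-04 -4.20850933e-01]
```

View pics/w4.png

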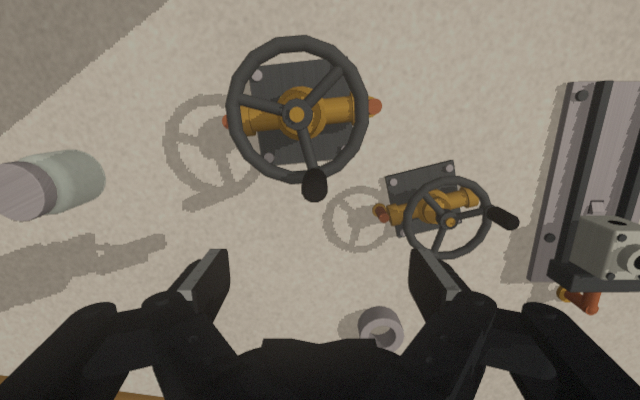

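The wrist view shows the larger wheel at (297,110) with its black handle at (315,184). The smaller one at (447,217) is the look-alike. The handle is at (0.566,-0.151) and the axis at (0.517,-0.1745). Next I descend and grip.

```bash
python3 -m jog '[-0.019,-0.009,-0.03,0,0,0,-0.019,-0.009,-0.07,0,0,0,-0.019,-0.009,-0.1,0,0,0,-0.019,-0.009,-0.12,0,0,0,-0.019,-0.009,-0.131,0,0,0,-0.019,-0.009,-0.131,0,0,0,-0.019,-0.009,-0.131,0,0,0]'
python3 -m jog '[0,0,0,0,0,0,0,0,0,0,0,0,0,0,0,0,0,0,0,0,0,0,0,0,0,0,0,0,0,0,0,0,0,0,0,0,0,0,0,0,0,0,0,0,0,0,0,0]' -1
python3 - <<'E'
from h import *
th0=np.radians(25.2)
for k in range(1,10):
    t=th0-np.radians(20*k); print((.055/.8*(np.cos(t)-np.cos(th0))).round(4),(.055/.8*(np.sin(t)-np.sin(th0))).round(4),end=' | ')
E
```

```text
clock: 12.02
eef_pos: [0.5664, -0.1525, 0.1916]
tool_rot: [-0.088, 0.996, -0.0, 0.0]
ft_force: [-0.3, -1.0, 0.3]
grip_width: 0.0856
grasp_force: 0.0
clock: 12.68
eef_pos: [0.5664, -0.153, 0.1918]
tool_rot: [-0.088, 0.996, 0.0, 0.001]
ft_force: [-0.6, 1.4, 4.6]
grip_width: 0.0182
grasp_force: 58.7
0.0063 -0.023 | 0.0043 -0.0468 | -0.0058 -0.0685 | -0.0226 -0.0855 | -0.0442 -0.0956 | -0.068 -0.0978 | -0.091 -0.0917 | -0.1107 -0.0781 | -0.1244 -0.0585 |
```

```bash
cat > guard.py <<'E'
# reads one jog report; fails if the sideways force exceeds 12 N
import sys,re,math
s=sys.stdin.read(); f=[float(x) for x in re.search(r"ft_force: \[(.*)\]",s)[1].split(",")]
p=re.search(r"eef_pos: (.*)",s); print(f,p and p[1])
sys.exit(math.hypot(f[0],f[1])>12)
E
python3 - <<'E'
import numpy as np
f=lambda a: np.round(.055/.8*np.array([np.cos(np.radians(a)),np.sin(np.radians(a))]),4)
for i in range(9):
    a=25-20*i; d1=f(a-10)-f(a);d2=f(a-20)-f(a); print(a,d1.round(4),d2.round(4))
E
```

```text
25 [ 0.0041 -0.0113] [ 0.0062 -0.0231]
5 [ 0.    -0.012] [-0.0021 -0.0238]
-15 [-0.0041 -0.0113] [-0.0101 -0.0216]
-35 [-0.0077 -0.0092] [-0.0169 -0.0169]
-55 [-0.0103 -0.006 ] [-0.0216 -0.0101]
-75 [-0.0118 -0.0021] [-0.0238 -0.0021]
-95 [-0.0118  0.0021] [-0.0231  0.0062]
-115 [-0.0103  0.006 ] [-0.0195  0.0137]
-135 [-0.0077  0.0092] [-0.0137  0.0195]
```

```bash
set -o pipefail
python3 -m jog '[0.0041,-0.0113,0,0,0,0,0.0062,-0.0231,0,0,0,0]' | python3 guard.py &&
python3 -m jog '[0,-0.012,0,0,0,0,-0.0021,-0.0238,0,0,0,0]' | python3 guard.py &&
python3 -m jog '[-0.0041,-0.0113,0,0,0,0,-0.0101,-0.0216,0,0,0,0]' | python3 guard.py &&
python3 -m jog '[-0.0077,-0.0092,0,0,0,0,-0.0169,-0.0169,0,0,0,0]' | python3 guard.py &&
python3 -m jog '[-0.0103,-0.006,0,0,0,0,-0.0216,-0.0101,0,0,0,0]' | python3 guard.py &&
python3 -m jog '[-0.0118,-0.0021,0,0,0,0,-0.0238,-0.0021,0,0,0,0]' | python3 guard.py &&
python3 -m jog '[-0.0118,0.0021,0,0,0,0,-0.0231,0.0062,0,0,0,0]' | python3 guard.py &&
python3 -m jog '[-0.0103,0.006,0,0,0,0,-0.0195,0.0137,0,0,0,0]' | python3 guard.py &&
python3 -m jog '[-0.0077,0.0092,0,0,0,0,-0.0137,0.0195,0,0,0,0]' | python3 guard.py
```

```text
[-4.3, 2.7, 7.3] [0.571, -0.1708, 0.1918]
[-4.1, 4.4, 7.7] [0.5692, -0.1902, 0.1918]
[-3.7, 6.4, 7.9] [0.561, -0.2072, 0.1917]
[-1.1, 8.0, 8.4] [0.5477, -0.2204, 0.1917]
[0.7, 6.3, 5.9] [0.5309, -0.2283, 0.1918]
[2.7, 5.5, 3.6] [0.5124, -0.2302, 0.1918]
[4.2, 3.3, 2.0] [0.4943, -0.2258, 0.1918]
[4.1, -0.2, 1.8] [0.4787, -0.2156, 0.1918]
[3.2, -1.7, 2.2] [0.467, -0.2001, 0.1918]
```

```bash
set -o pipefail
python3 -m jog '[-0.0041,0.0113,0,0,0,0,-0.0062,0.0231,0,0,0,0]' | python3 guard.py &&
python3 -m jog '[0,0.012,0,0,0,0,0.0021,0.0238,0,0,0,0]' | python3 guard.py &&
python3 -m jog '[0.0041,0.0113,0,0,0,0,0.0101,0.0216,0,0,0,0]' | python3 guard.py &&
python3 -m jog '[0.0077,0.0092,0,0,0,0,0.0169,0.0169,0,0,0,0]' | python3 guard.py &&
python3 -m jog '[0.0103,0.006,0,0,0,0,0.0216,0.0101,0,0,0,0]' | python3 guard.py &&
python3 -m jog '[0.0118,0.0021,0,0,0,0,0.0238,0.0021,0,0,0,0]' | python3 guard.py &&
python3 -m jog '[0.0118,-0.0021,0,0,0,0,0.0231,-0.0062,0,0,0,0]' | python3 guard.py &&
python3 -m jog '[0.0103,-0.006,0,0,0,0,0.0195,-0.0137,0,0,0,0]' | python3 guard.py &&
python3 -m jog '[0.0077,-0.0092,0,0,0,0,0.0137,-0.0195,0,0,0,0]' | python3 guard.py
```

```text
[2.2, -2.9, 5.3] [0.4614, -0.1812, 0.1918]
[0.6, -2.0, 6.0] [0.4626, -0.1618, 0.1917]
[-1.3, -2.3, 7.2] [0.4704, -0.1443, 0.1917]
[-2.5, -1.8, 8.2] [0.4838, -0.1305, 0.1917]
[-2.6, -2.1, 9.0] [0.501, -0.1221, 0.1917]
[-64.5, -4.8, 58.4] [0.505, -0.1215, 0.1911]
```

```bash
python3 -m jog '[-0.008,-0.0005,0,0,0,0,-0.0155,-0.001,0,0,0,0,-0.0155,-0.001,0,0,0,0,-0.0155,-0.001,0,0,0,0]'
python3 - <<'E'
from h import *
im,d,T,K=snap("top","t5.png");look(["handle_mid","wheel_axis"],"top",T,K)
im,d,T,K=snap("side","s5.png")
x,y=pix(T,K,[.51,-.13,.15]).astype(int)
cv2.imwrite("pics/s5c.png",cv2.resize(im[max(0,y-75):y+75,x-100:x+100,::-1],None,fx=4,fy=4))
o=bot.get_obs();print({k:np.round(o[k],4) for k in o})
E
```

```text
clock: 15.52
eef_pos: [0.503, -0.1219, 0.1912]
tool_rot: [-0.087, 0.996, 0.0, -0.006]
ft_force: [-14.9, -0.8, 16.0]
grip_width: 0.0187
grasp_force: 61.0
top tip_of handle_mid 0.53 [0.5766 0.028  0.1007] [312. 229.]
top tip_of wheel_axis 0.83 [ 0.5988 -0.0122  0.1015] [325. 221.]
{'clock': np.float64(15.7167), 'joint_pos': array([-0.236 ,  0.3589, -0.1365,  1.0868, -0.0037, -0.4106]), 'joint_vel': array([ 0.0001, -0.0009,  0.0001,  0.001 , -0.0031,  0.0008]), 'tau': array([ 2.48750e+00, -3.30084e+01,  2.48121e+01, -5.27780e+00,
        1.44250e+00, -1.30000e-03]), 'eef_pos': array([ 0.5031, -0.1219,  0.1912]), 'tool_rot': array([-8.720e-02,  9.962e-01,  1.000e-04, -6.000e-03]), 'ft_force': array([-14.4618,  -1.6449,  16.9689]), 'ft_torque': array([-0.4003,  2.887 , -0.0074]), 'grasp_force': np.float64(61.0536), 'grip_width': np.float64(0.0182)}
```

View pics/s5c.png

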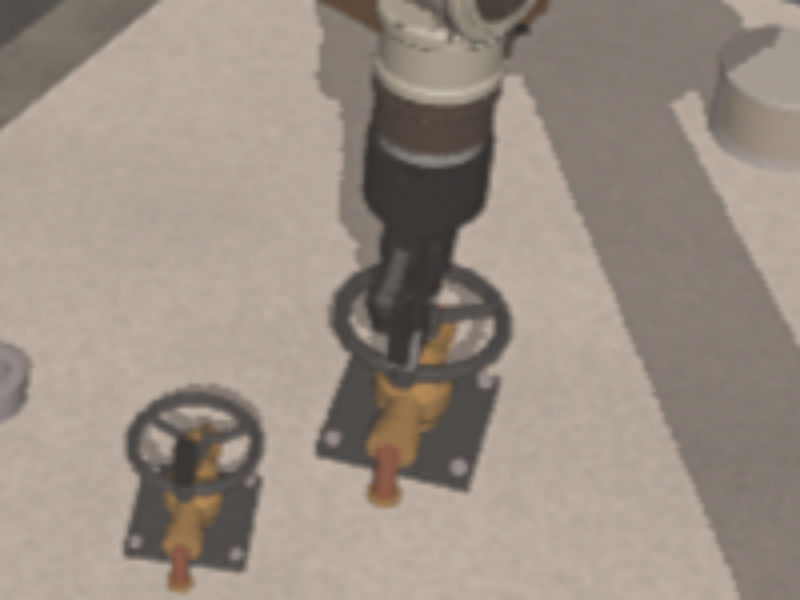

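The gripper still holds the black handle, and the wheel is against its closed stop, pressed with about 15 N. I'll unload to get a reference and work out the counter-clockwise quarter turn.

```bash
python3 -m jog '[-0.0055,-0.0007,0,0,0,0,-0.0055,-0.0007,0,0,0,0,-0.0055,-0.0007,0,0,0,0]'; python3 -m jog '[-0.0028,-0.0004,0,0,0,0,-0.0028,-0.0004,0,0,0,0,-0.0028,-0.0004,0,0,0,0]'
python3 - <<'E'
import numpy as np
f=lambda a: .055/.8*np.array([np.cos(np.radians(a)),np.sin(np.radians(a))])
for k in range(1,10): print((f(105+10*k)-f(105)).round(4),end=' ')
E
```

```text
clock: 15.97
eef_pos: [0.5023, -0.122, 0.1913]
tool_rot: [-0.088, 0.996, 0.0, -0.002]
ft_force: [-4.5, 0.4, 7.8]
grip_width: 0.0184
grasp_force: 60.1
clock: 16.22
eef_pos: [0.5015, -0.1222, 0.1914]
tool_rot: [-0.088, 0.996, 0.001, -0.0]
ft_force: [-0.8, 1.3, 6.1]
grip_width: 0.0182
grasp_force: 59.8
[-0.0113 -0.0041] [-0.0216 -0.0101] [-0.0308 -0.0178] [-0.0385 -0.027 ] [-0.0445 -0.0374] [-0.0486 -0.0486] [-0.0507 -0.0604] [-0.0507 -0.0724] [-0.0486 -0.0842]
```

```bash
set -o pipefail
python3 -m jog '[-0.0113,-0.0041,0,0,0,0,-0.0216,-0.0101,0,0,0,0,-0.0308,-0.0178,0,0,0,0,-0.0385,-0.027,0,0,0,0,-0.0445,-0.0374,0,0,0,0,-0.0486,-0.0486,0,0,0,0,-0.0507,-0.0604,0,0,0,0,-0.0507,-0.0724,0,0,0,0,-0.0486,-0.0842,0,0,0,0]' | python3 guard.py &&
python3 -m jog '[0.0041,-0.0113,0,0,0,0,0.0101,-0.0216,0,0,0,0,0.0178,-0.0308,0,0,0,0,0.027,-0.0385,0,0,0,0,0.0374,-0.0445,0,0,0,0,0.0486,-0.0486,0,0,0,0,0.0604,-0.0507,0,0,0,0,0.0724,-0.0507,0,0,0,0,0.0842,-0.0486,0,0,0,0]' | python3 guard.py &&
python3 -m jog '[0.0113,0.0041,0,0,0,0,0.0216,0.0101,0,0,0,0,0.0308,0.0178,0,0,0,0,0.0385,0.027,0,0,0,0,0.0445,0.0374,0,0,0,0,0.0486,0.0486,0,0,0,0,0.0507,0.0604,0,0,0,0,0.0507,0.0724,0,0,0,0,0.0486,0.0842,0,0,0,0]' | python3 guard.py &&
python3 -m jog '[-0.0041,0.0113,0,0,0,0,-0.0101,0.0216,0,0,0,0,-0.0178,0.0308,0,0,0,0,-0.027,0.0385,0,0,0,0,-0.0374,0.0445,0,0,0,0,-0.0486,0.0486,0,0,0,0,-0.0604,0.0507,0,0,0,0,-0.0724,0.0507,0,0,0,0,-0.0842,0.0486,0,0,0,0]' | python3 guard.py
```

```text
[7.9, 5.6, 3.4] [0.464, -0.1911, 0.1914]
[-5.1, 6.9, 12.6] [0.5289, -0.229, 0.1913]
[5.5, -2.6, 3.4] [0.5707, -0.1641, 0.1914]
[1.1, 4.6, 7.7] [0.5017, -0.1223, 0.1914]
```

One turn done, no slip (eef is back at the reference). The second follows.

```bash
set -o pipefail
python3 -m jog '[-0.0113,-0.0041,0,0,0,0,-0.0216,-0.0101,0,0,0,0,-0.0308,-0.0178,0,0,0,0,-0.0385,-0.027,0,0,0,0,-0.0445,-0.0374,0,0,0,0,-0.0486,-0.0486,0,0,0,0,-0.0507,-0.0604,0,0,0,0,-0.0507,-0.0724,0,0,0,0,-0.0486,-0.0842,0,0,0,0]' | python3 guard.py &&
python3 -m jog '[0.0041,-0.0113,0,0,0,0,0.0101,-0.0216,0,0,0,0,0.0178,-0.0308,0,0,0,0,0.027,-0.0385,0,0,0,0,0.0374,-0.0445,0,0,0,0,0.0486,-0.0486,0,0,0,0,0.0604,-0.0507,0,0,0,0,0.0724,-0.0507,0,0,0,0,0.0842,-0.0486,0,0,0,0]' | python3 guard.py &&
python3 -m jog '[0.0113,0.0041,0,0,0,0,0.0216,0.0101,0,0,0,0,0.0308,0.0178,0,0,0,0,0.0385,0.027,0,0,0,0,0.0445,0.0374,0,0,0,0,0.0486,0.0486,0,0,0,0,0.0507,0.0604,0,0,0,0,0.0507,0.0724,0,0,0,0,0.0486,0.0842,0,0,0,0]' | python3 guard.py &&
python3 -m jog '[-0.0041,0.0113,0,0,0,0,-0.0101,0.0216,0,0,0,0,-0.0178,0.0308,0,0,0,0,-0.027,0.0385,0,0,0,0,-0.0374,0.0445,0,0,0,0,-0.0486,0.0486,0,0,0,0,-0.0604,0.0507,0,0,0,0,-0.0724,0.0507,0,0,0,0,-0.0842,0.0486,0,0,0,0]' | python3 guard.py &&
python3 -m jog '[0,0,0,0,0,0,0,0,0,0,0,0,0,0,0,0,0,0,0,0,0,0,0,0]'
python3 - <<'E'
from h import *
im,d,T,K=snap("side","s6.png");look(["housing_mid","handle_mid"],"side",T,K)
cv2.imwrite("pics/s6c.png",cv2.resize(im[90:310,220:420,::-1],None,fx=2.7,fy=2.7))
E
```

```text
[8.0, 5.1, 3.6] [0.464, -0.1912, 0.1914]
[-3.1, 5.4, 12.1] [0.5289, -0.229, 0.1913]
[5.4, -2.3, 3.8] [0.5707, -0.1642, 0.1914]
[2.1, 5.4, 8.3] [0.5018, -0.1223, 0.1914]
clock: 22.55
eef_pos: [0.5, -0.123, 0.1913]
tool_rot: [-0.087, 0.996, 0.001, -0.002]
ft_force: [-3.2, 5.0, 12.5]
grip_width: 0.0185
grasp_force: 60.6
side tip_of housing_mid 0.73 [0.5998 0.203  0.0385] [270. 259.]
side tip_of handle_mid 0.4 [0.5703 0.0232 0.1014] [322. 201.]
side tip_of handle_mid 0.37 [0.5992 0.2076 0.0399] [269. 260.]
```

```bash
python3 -m jog '[0.002,0.0005,0,0,0,0,0.004,0.0008,0,0,0,0,0.004,0.0008,0,0,0,0,0.004,0.0008,0,0,0,0,0.004,0.0008,0,0,0,0]'
```

```text
clock: 23.12
eef_pos: [0.5035, -0.122, 0.1913]
tool_rot: [-0.088, 0.996, 0.002, -0.002]
ft_force: [-3.4, 6.9, 11.6]
grip_width: 0.0185
grasp_force: 60.6
```

View pics/s6c.png

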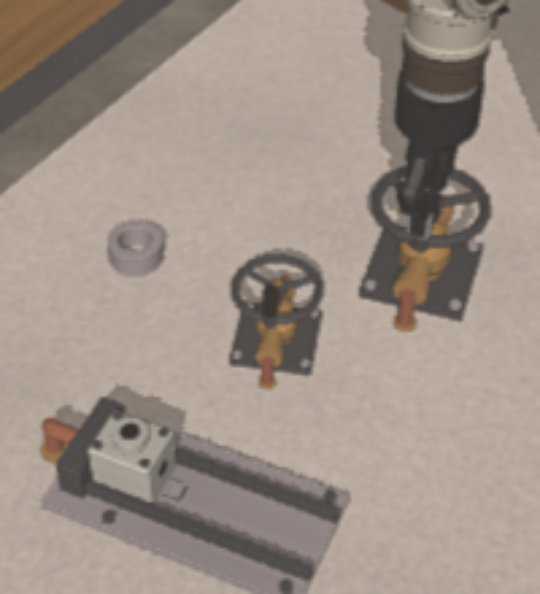

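The picture shows the housing against the stop at (130,455), the latch up behind it at (172,490), and the gripper on the larger valve's handle at (425,215). I'm trimming the handle back to the reference x = 0.502.

```bash
python3 -m jog '[-0.0018,-0.0004,0,0,0,0,-0.0018,-0.0004,0,0,0,0,-0.0018,-0.0004,0,0,0,0,-0.0018,-0.0004,0,0,0,0,-0.0018,-0.0004,0,0,0,0,-0.0018,-0.0004,0,0,0,0]'
```

```text
clock: 23.62
eef_pos: [0.5029, -0.1222, 0.1913]
tool_rot: [-0.088, 0.996, 0.002, -0.001]
ft_force: [-0.9, 6.9, 10.4]
grip_width: 0.0181
grasp_force: 60.4
```

```bash
python3 -m jog '[-0.0013,-0.0002,0,0,0,0,-0.0013,-0.0002,0,0,0,0,-0.0013,-0.0002,0,0,0,0,-0.0013,-0.0002,0,0,0,0,-0.0013,-0.0002,0,0,0,0,-0.0013,-0.0002,0,0,0,0]'
```

```text
clock: 24.12
eef_pos: [0.5021, -0.1223, 0.1913]
tool_rot: [-0.088, 0.996, 0.002, -0.001]
ft_force: [-0.3, 5.9, 10.2]
grip_width: 0.0183
grasp_force: 60.4
```

```bash
python3 -c "
from workcell import bot
print(bot.job_done(), bot.get_obs()['eef_pos'])"
```

```text
the job is handed in; nothing more can be done
the job is handed in; nothing more can be done
```

I've handed the job in; no verdict came back: the housing is against its stop with the latch up behind it, and the larger valve was closed to its stop and backed off two turns (to within about 1° by the gripper position), with the gripper still holding the black handle.

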